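# Open the squeeze-and-turn glaze jar

## Task

Open the glaze jar whose cap has two side tabs: squeeze both tabs in, turn the cap anticlockwise until you feel its stop, and lift it straight off without wrenching the cap against the jar. Set the cap down the right way up, open side down, well on the round plaster bat without dropping it, let go so that the tabs spring out, and leave the other jars and things where they are.

Things in the scene. Friction and masses are not known exactly. Their poses are not given: they have to be found in the camera images.
- jar: White plastic glaze jar, 84 mm across, shoulder 85 mm above the table, screwed down on a 110 mm square wooden foot 14 mm high; it cannot move. Origin at the centre of its underside, on the table, z up. Two other white jars of the same body, with plain round caps and no side tabs, stand near it.
- collar (a point): On the jar's axis, level with the top of a low collar wall round the neck (inner radius 33, outer radius 39 mm, top 95 mm above the table). The wall has two notches 30 mm wide facing each other across the axis, in which the teeth of the cap's tabs sit. Fingertips must stay above this wall. The wall, neck and stops are turned a little differently on the jar each time.
- neck_top (a point): Centre of the top of the jar's neck (26 mm across), 122 mm above the table, inside the cap. The cap hangs on it by two lugs, as a bayonet does: they hold it down except within about the last 4 degrees before the turning stop. Pressed on hard, they also bind at the stop: ease the turn a little, then lift; 15 mm clears the lugs, 37 mm the neck.
- cap: Grey plastic cap on the jar's neck, 44 mm across, 42 mm high, 0.06 to 0.11 kg with tabs, loose by about 1.5 mm sideways and 2 mm in height. Origin on its axis at its open underside (85 mm above the table while on the jar), z up. Its two side tabs stand on its +y and -y sides; they turn with it.
- cap_grip (a point): On the cap's axis 31 mm above its underside, a good height for the TCP. The tabs are flat upright plates 20 mm wide, from 1 to 39 mm above the underside, 62 mm apart over their outer faces at rest, 50 mm when both are fully in. A tooth at each foot reaches 36 mm from the axis into a notch: unless both tabs are in by more than 3.5 mm the teeth stop the cap turning.
- cap_top (a point): Centre of the cap's flat top. Squeezed, the cap turns anticlockwise seen from above (growing yaw), easily (under 0.1 N m), by 40 to 76 degrees, different each time and not seen in the poses, up to a hard stop felt as a change of 0.1 to 0.2 N m in the moment about its axis. Turning on hard against the stop, forcing it up too early or shoving sideways overloads the plastic.
- tab_l (a joint): How far the tab on the cap's +y side is squeezed in: 0 at rest, 0.006 m fully in. A spring pushes it out with 3 N at rest and 7 N fully in.
- tab_r (a joint): The same for the tab on the cap's -y side.
- bat: Round white plaster bat, a disc 156 mm across and 18 mm thick lying flat on the table, too heavy to shift. Origin at the centre of its underside.
- bat_top (a point): Centre of the bat's flat top face, 18 mm above the table.
- jar_plain: Bystander: a jar like the one to open, 115 mm high, with a plain round cap 48 mm across. Origin at its underside.
- jar_knob: Bystander: a jar like the one to open, 115 mm high, with a flat round lid and a small knob. Origin at its underside.
- rolling_pin: Bystander: wooden rolling pin 360 mm long lying across the far side of the bench, 48 mm high.
- bird: Bystander: unfired white figurine of a long-necked bird, 190 mm high, on a round foot 90 mm across.
- glaze_bowl: Bystander: blue bowl 110 mm across, 50 mm high.
- brush: Bystander: a brush lying on the bench, under 30 mm high.
- wood_rib: Bystander: flat wooden shaping rib, 110 by 50 by 8 mm, lying on the bench.
There are look-alikes about, which are no part of the job. What is shaped like the cap but green or turquoise is not meant.

How it is judged (in metres and radians):
On the way, in this order (a step that is already met when the one before it is completed fails the run):
1. both tabs squeezed in with the cap still on the jar (value of joint each of tab_l, tab_r above 0.0045 m and z of cap in the frame of jar below 0.095 m), for 0.1 s.
2. the cap lifted clear of the neck, held upright (z of cap in the frame of jar above 0.125 m and angle between cap's own z axis and vertical below 0.35 rad and contact force between the fingers and cap above 1 N), for 0.1 s.
3. the cap set on the bat while still held (contact force between cap and bat above 0.2 N and contact force between the fingers and cap above 1 N), for 0.03 s.
At the end, for the whole second after the job is handed in: The cap stands at rest on the plaster bat, released, open side down and upright within 0.1 rad, its axis within 50 mm of the bat's centre and its underside within 4 mm of the bat's top, both tabs sprung out to within 1.5 mm of rest (horizontal distance between cap and bat_top below 0.05 m and z of cap in the frame of bat_top between -0.004 and 0.004 m and angle between cap's own z axis and vertical below 0.1 rad and value of joint each of tab_l, tab_r below 0.0015 m and linear speed of cap below 0.02 m/s and angular speed of cap below 0.2 rad/s); the robot touches nothing.
It fails at once if the cap wrenched, pressed or pulled against the jar with more than 40 N (contact force between cap and jar above 40 N).
It fails at once if a bystander pushed more than 30 mm away (distance of any of jar_plain, jar_knob, rolling_pin, bird, glaze_bowl, brush, wood_rib from where it was at the start of the episode above 0.03 m).
It fails at once if a jar, the bird or the bowl knocked over (angle between any of jar_plain, jar_knob, bird, glaze_bowl's own z axis and vertical above 0.3 rad).
It also fails if it takes over 72 s, if anything falls off the work surface, if the arm or the gripper's body presses on something with over 40 N, if the wrist force passes 120 N, or if a joint passes its speed limit or range.

## Robot

A 7-joint arm with a two-finger parallel gripper is mounted at the origin on the work surface. World frame = base frame: x ahead of the robot, y to its left, z up, the work surface at z = 0. Lengths are in mm, angles in rad, forces in N, time in s.
With the tool pointing down it reaches from about 350 to 775 mm from the base axis. Payload 3.1 kg.
Tool frame: the origin (TCP) lies between the finger pads, 19 mm behind the fingertips; this is the grasp point; z points along the fingers, y is the line along which they close (so a half turn about z gives the same grasp; the last joint's range is limited). The gripper opens to 85 mm and grips with 20 to 120 N. Pads are 22 mm wide; open, the fingers measure 114 mm over their backs; the gripper's body (76 mm by 85 mm) begins 54 mm behind the grasp point. The pads swing forward as they close: fully open they stand 13 mm farther back than shut.
Start: joints at [-1.29, 0.311, 0.014, 1.512, -0.004, 1.319, -0.027], TCP at [174.445, 521.618, 250.004] pointing down, gripper open.
Joint ranges: [-2.7, 2.7], [-0.3, 1.91], [-1.27, 1.3], [0.12, 2.57], [-1.44, 4.58], [0.2, 2.03], [-3.05, 3.05]. Speed limits (rad/s): [2.79, 2.79, 3.14, 3.14, 3.14, 3.14, 3.14].

## Interface

Orientations are given as a rotation vector (axis times angle).
In Python, from rig import manip gives the robot as it stands.
- The arm moves only by the tool send_rows, never from a script. Its argument "commands" is a list of rows, each a list of 3 entries, a list of its own where there are three numbers: the shift along the world's x, y, z in m, then the turn, a rotation vector about the world's x, y, z in degrees, then the opening, from 0 (shut) to 1 (fully open). In form: [[[dx, dy, dz], [ax, ay, az], fingers], ...]. A call has 1 to 8 rows; each row shifts and turns the commanded pose from where the row before left it; what a row does not reach is not made up. A row lasts 1/10 s, in which the tool goes at most 50 mm and 8.59 degrees, less where a joint would pass 70% of its speed; a pose out of reach is approached as far as the arm can. A call with a gripper value outside its range is refused whole. The fingers move at their own pace and stop on an object; the grip force is fixed at half the most. Time passes only in rows, so rows that do not move let the fingers close. It gives the time, the measured TCP pose, the force, the opening and the grip force at its end, in the units of the state.
- manip.get_obs(): the state, without advancing time (a new reading comes with each control period).
- manip.get_image(name): name is "scene" or "top" or "wrist"; returns a dict with "frame" (400x640x3 uint8, red, green, blue), "range_z" (400x640 float32, mm along the optical axis (not along the pixel's ray), 0 where there is no reading), "fx", "fy", "cx", "cy" (pixels), "xyz" and "rotation" of the camera in the world. Camera axes: x right, y up, looking along -z (the intrinsics and any distortion apply to the point x, -y, -z); pixel columns grow to the right and rows downward; lengths in mm; the calibration is good to about 2 mm. A picture is of the moment at which its call begins.
- manip.close_job(): hands the job in; it is judged then, once.
The state is a dict: "time": time; "joint_positions": joint angles; "joint_velocities": joint speeds; "joint_efforts": joint torques, N m; "tool_pos": TCP position; "tool_rot": TCP orientation; "contact_force": force on the tool from outside, world axes, zero at the start; "moment": the same for the moment, N m; "gripper_width": finger opening in mm; "grip_force": force on a finger pad.
Only numpy, scipy, OpenCV 4.12 (cv2) and the standard library are available. Lean on these libraries where they do the work, as an engineer would, in place of code of your own. Each camera call takes 0.05 s, during which the arm holds its last target. There are 200 camera calls.

## Working session

There is one attempt and no reset: what is moved stays moved. The work goes in short steps, Python scripts to look and compute and a tool call to move; the robot and the scene stay as the last step left them, time stands still between calls to the robot, and variables do not carry over. Pictures are saved under pics/ and viewed, at most 10 in all, crops included, and the job is handed in when it is done.

Besides the shell and the picture viewer there is one more tool, called after "Request:" by a JSON object that holds its "method" and its "body". send_rows: Moves the arm, as the interface text tells. Its arguments: {"type":"object","properties":{"commands":{"type":"array","items":{"type":"array"}}},"required":["commands"]}

```bash
mkdir -p pics; cat > h.py <<'E'
import numpy as np, cv2
from rig import manip
def grab(n):
    im=manip.get_image(n); np.savez(f'pics/{n}.npz',**{k:np.array(v) for k,v in im.items()}); cv2.imwrite(f'pics/{n}.png',im['frame'][:,:,::-1]); return im
def cloud(im):
    z=im['range_z'].astype(float); v,u=np.mgrid[:z.shape[0],:z.shape[1]]
    p=np.stack([(u-im['cx'])/im['fx']*z,-(v-im['cy'])/im['fy']*z,-z],-1)
    return p@np.array(im['rotation']).T+np.array(im['xyz'])
E
python3 - <<'E'
from h import *
for n in('top','scene'):
    im=grab(n); print(n,{k:np.round(np.array(v),3).tolist() for k,v in im.items() if k not in('frame','range_z')})
    print((im['range_z']>0).mean())
a=cv2.imread('pics/top.png');b=cv2.imread('pics/scene.png')
print(manip.get_obs())
E
```

```text
top {'fx': 403.248, 'fy': 403.248, 'cx': 324.877, 'cy': 200.542, 'xyz': [398.241, 32.577, 990.361], 'rotation': [0.149, -0.157, -1.579]}
0.99608203125
scene {'fx': 487.933, 'fy': 487.933, 'cx': 316.319, 'cy': 199.746, 'xyz': [1151.494, -599.114, 732.428], 'rotation': [0.887, 0.334, 0.675]}
0.99603125
{'time': 0.1, 'joint_positions': array([-1.28970335,  0.31166118,  0.01398572,  1.51288234, -0.00441165,
        1.31921472, -0.02721136]), 'joint_velocities': array([ 0.00086033, -0.0017732 ,  0.00068325, -0.00356362,  0.00103621,
       -0.00066243,  0.00049205]), 'joint_efforts': array([ 8.63509231e-04, -3.80855262e+01,  1.46773746e-01, -2.31240749e+01,
        1.23755282e-02,  8.12862301e-03,  1.02850225e-05]), 'tool_pos': array([174.25283426, 521.0206758 , 249.02694631]), 'tool_rot': array([-0.50469297, -3.10051558,  0.0033265 ]), 'contact_force': array([ 0.22042338, -0.6175716 , -0.51815575]), 'moment': array([ 0.01502007, -0.03073998,  0.00075733]), 'grip_force': 0.0, 'gripper_width': 85.50360070775389}
```

```bash
sed -i "s/np.array(im\['rotation'\]).T/cv2.Rodrigues(np.array(im['rotation'],float))[0].T/" h.py
python3 - <<'E'
from h import *
for n in('top','scene'):
    im=dict(np.load(f'pics/{n}.npz')); p=cloud(im); print(n,np.round(p[200,320]),np.median(p[...,2]))
    # any high things
    z=p[...,2]
    print(np.percentile(z,[1,5,25,50,75,95,99]).round())
E
```

```text
top [594.  38.   0.] 0.08922832067736408
[-755. -747.   -3.    0.    2.   75.  132.]
scene [528. 118.  20.] -0.2438448207930719
[-757. -753. -129.   -0.    3.  171.  348.]
```

View pics/top.png

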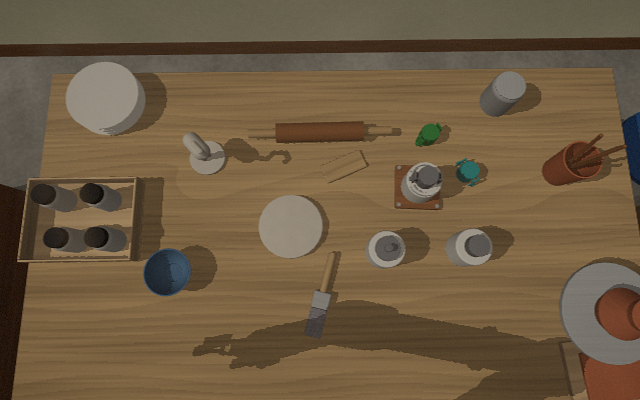

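View pics/scene.png

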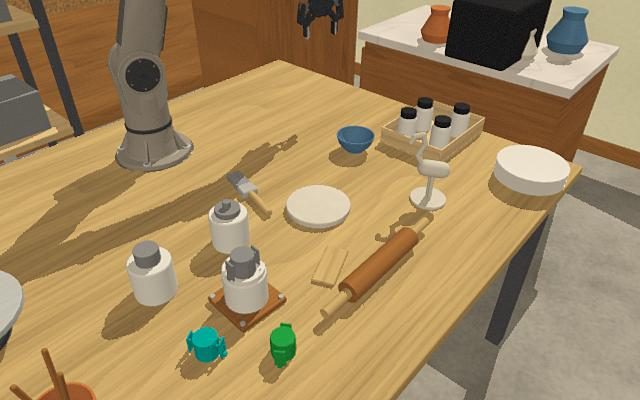

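```bash
python3 - <<'E'
from h import *
for n in('top','scene'):
    im=dict(np.load(f'pics/{n}.npz')); p=cloud(im); f=im['frame'].astype(int); hsv=cv2.cvtColor(im['frame'],cv2.COLOR_RGB2HSV)
    def sel(x0,x1,y0,y1,z0,z1): return (p[...,0]>x0)&(p[...,0]<x1)&(p[...,1]>y0)&(p[...,1]<y1)&(p[...,2]>z0)&(p[...,2]<z1)
    for nm,(u,v) in {'top':dict(cap=(427,174),bat=(291,226),foot=(403,200),foot2=(437,205),plain=(478,243),knob=(390,245),teal=(468,170),green=(430,132),bowl=(167,270),bird=(205,155),rib=(345,165),pin=(320,132)),'scene':dict(cap=(243,258),bat=(318,206))}[n].items():
        print(n,nm,p[v,u].round(1))
im=dict(np.load('pics/top.npz')); p=cloud(im)
for n in('top','scene'):
    im=dict(np.load(f'pics/{n}.npz')); p=cloud(im)
    c=p[{'top':(174,427),'scene':(258,243)}[n]]
    d=np.hypot(p[...,0]-c[0],p[...,1]-c[1])
    m=(d<45)&(p[...,2]>121)&(p[...,2]<135)
    q=p[m]; print(n,'captop pts',len(q),np.percentile(q[:,2],[5,50,95]).round(1))
    (x,y),(w,h),a=cv2.minAreaRect(q[:,:2].astype(np.float32)); print((x,y),w,h,a, q.mean(0), cv2.minEnclosingCircle(q[:,:2].astype(np.float32)))
    m=(d<100)&(p[...,2]>8)&(p[...,2]<20)
    q=p[m]; hl=cv2.convexHull(q[:,:2].astype(np.float32)); print('foot',cv2.minAreaRect(hl),np.median(q[:,2]))
    b=p[{'top':(226,291),'scene':(206,318)}[n]]
    d=np.hypot(p[...,0]-b[0],p[...,1]-b[1]); q=p[(d<110)&(p[...,2]>12)&(p[...,2]<24)]
    print('bat',cv2.minEnclosingCircle(cv2.convexHull(q[:,:2].astype(np.float32))),np.median(q[:,2]))
E
python3 - <<'E'
import cv2,numpy as np
a=cv2.imread('pics/top.png')[140:225,385:470]; b=cv2.imread('pics/scene.png')[230:340,195:305]
cv2.imwrite('pics/z1.png',np.hstack([cv2.resize(a,(400,400),interpolation=2),cv2.resize(b,(400,400),interpolation=2)]))
E
```

```text
top cap [ 624.5 -199.7  128. ]
top bat [527.5 109.2  18.7]
top foot [ 588.7 -166.6   15.3]
top foot2 [ 574.9 -249.5   16.1]
top plain [ 471.8 -304.   115.6]
top knob [ 470.1 -112.5  117.3]
top teal [ 655.5 -323.1   43. ]
top green [ 754.2 -236.9   43. ]
top bowl [426.8 408.1   5.2]
top bird [660.7 279.1 171.7]
top rib [681.6 -26.    9.9]
top pin [757.1  35.9  44.6]
scene cap [ 633.  -210.6  126.3]
scene bat [539.5  97.7  19. ]
top captop pts 356 [122.8 127.  129.8]
(621.9080200195312, -202.69581604003906) 62.346229553222656 42.9766731262207 85.9397964477539 [ 621.81643826 -202.07313097  126.80721272] ((621.8712158203125, -202.60662841796875), 32.206275939941406)
foot ((622.606689453125, -202.19435119628906), (108.86249542236328, 110.50570678710938), 86.35453796386719) 14.526449159829497
bat ((529.1378173828125, 111.88128662109375), 78.00373840332031) 17.985811479539848
scene captop pts 432 [121.9 126.5 128.7]
(624.8352661132812, -205.33651733398438) 63.99443435668945 43.0272102355957 75.43272399902344 [ 625.40565403 -207.2153862   126.11205601] ((621.8583984375, -204.15475463867188), 32.73260498046875)
foot ((623.0977172851562, -205.68374633789062), (110.93693542480469, 112.11295318603516), 87.42716217041016) 14.079631819493613
bat ((528.6331176757812, 110.07015228271484), 80.70205688476562) 17.70203266013482
```

View pics/z1.png

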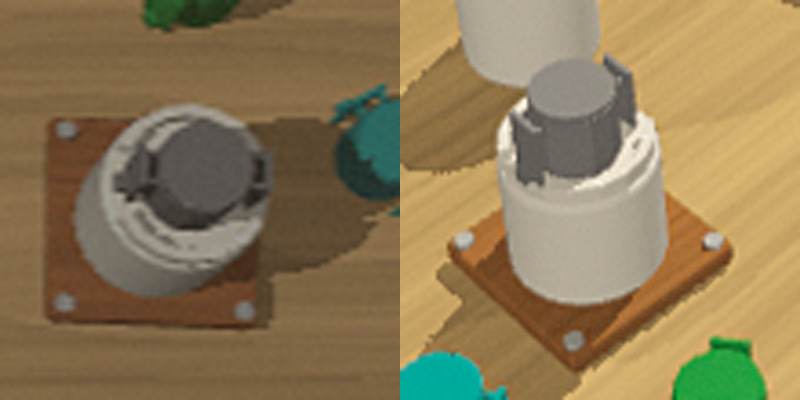

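Request:
{"method": "send_rows", "body": {"commands": [[[0.0224,-0.0362,0],[0,0,-8],1],[[0.0224,-0.0362,0],[0,0,-8],1],[[0.0224,-0.0362,0],[0,0,-8],1],[[0.0224,-0.0362,0],[0,0,-8],1],[[0.0224,-0.0362,0],[0,0,-8],1],[[0.0224,-0.0362,0],[0,0,-8],1],[[0.0224,-0.0362,0],[0,0,-8],1],[[0.0224,-0.0362,0],[0,0,-8],1]]}}

```text
time: 0.9
tool_pos: [354.0, 230.3, 249.7]
tool_rot: [-2.078, -2.356, 0.001]
contact_force: [0.6, 0.9, -0.5]
gripper_width: 85.1
grip_force: 0.0
```

```bash
cat >> h.py <<'E'
def st():
    o=manip.get_obs(); R=cv2.Rodrigues(o['tool_rot'])[0]
    print('t',round(o['time'],2),'tcp',o['tool_pos'].round(1),'yang',round(np.degrees(np.arctan2(R[1,1],R[0,1])),2),'zax',R[:,2].round(4),'F',o['contact_force'].round(2),'M',o['moment'].round(3),'w',round(o['gripper_width'],1),'gf',round(o['grip_force'],1),'j',o['joint_positions'].round(2))
E
python3 -c "from h import *;st()"
```

```text
t 0.9 tcp [354.  230.3 249.7] yang 7.19 zax [-5.e-04 -0.e+00 -1.e+00] F [ 0.59  0.92 -0.49] M [ 0.089 -0.063 -0.028] w 85.1 gf 0.0 j [-0.96  0.04  0.36  1.84 -0.02  1.26 -0.47]
```

Request:
{"method": "send_rows", "body": {"commands": [[[0.0224,-0.0362,0],[0,0,-8],1],[[0.0224,-0.0362,0],[0,0,-8],1],[[0.0224,-0.0362,0],[0,0,-8],1],[[0.0224,-0.0362,0],[0,0,-8],1],[[0.0224,-0.0362,0],[0,0,-8],1],[[0.0224,-0.0362,0],[0,0,-8],1],[[0.0224,-0.0362,0],[0,0,-8],1],[[0.0224,-0.0362,0],[0,0,-8],1]]}}

```text
time: 1.7
tool_pos: [533.3, -58.8, 249.7]
tool_rot: [-3.01, -0.898, 0.001]
contact_force: [0.6, 0.7, -0.0]
gripper_width: 85.5
grip_force: 0.0
```

Request:
{"method": "send_rows", "body": {"commands": [[[0.0224,-0.0362,0],[0,0,-8],1],[[0.0224,-0.0362,0],[0,0,-8],1],[[0.0224,-0.0362,0],[0,0,-8],1],[[0.0224,-0.0362,0],[0,0,-8],1],[[0,0,0],[0,0,0],1]]}}

```text
time: 2.2
tool_pos: [621.8, -209.6, 247.0]
tool_rot: [3.135, 0.026, -0.008]
contact_force: [-0.7, -0.1, -0.4]
gripper_width: 85.4
grip_force: 0.0
```

```bash
python3 - <<'E'
from h import *
st(); im=grab('wrist'); print(im['xyz'],im['rotation'],im['fx'])
p=cloud(im); z=p[...,2]
d=np.hypot(p[...,0]-622.5,p[...,1]+203.5)
for z0,z1 in((121,135),(125,132),(120,124.5)):
    q=p[(d<45)&(z>z0)&(z<z1)]; print(len(q), np.median(q[:,2]) if len(q) else '', cv2.minAreaRect(q[:,:2].astype(np.float32)) if len(q)>5 else '')
E
```

```text
t 2.2 tcp [ 621.8 -209.6  247. ] yang -89.06 zax [-0.0047 -0.0067 -1.    ] F [-0.73 -0.11 -0.43] M [-0.036  0.027  0.021] w 85.4 gf 0.0 j [-0.17  0.64  0.84  1.2  -0.46  1.49 -0.95]
[ 700.2016149  -207.31023566  369.99085489] [-0.25501827  0.24206944 -1.54102072] 283.64757836821417
1990 126.48802530454785 ((622.5022583007812, -203.2237091064453), (61.86804962158203, 43.76740264892578), 86.3896713256836)
1730 126.6138821191467 ((623.86181640625, -200.25698852539062), (49.65625, 43.29301452636719), 60.43158721923828)
315 122.67752883576216 ((628.1904296875, -203.59317016601562), (61.8387565612793, 32.14772033691406), 87.11187744140625)
```

View pics/wrist.png

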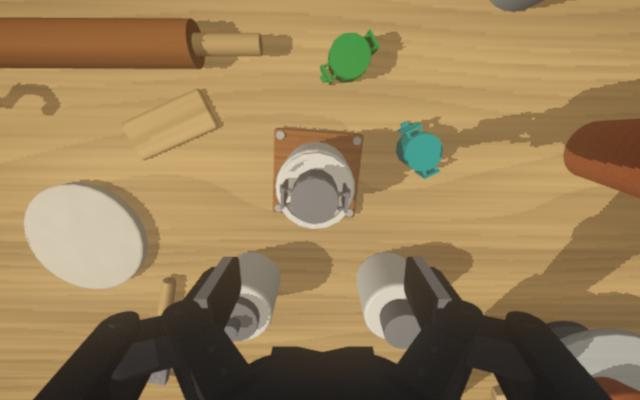

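```bash
python3 - <<'E'
from h import *
for n in('wrist','top'):
    im=dict(np.load(f'pics/{n}.npz')); p=cloud(im); z=p[...,2]
    q=p[(np.hypot(p[...,0]-622.5,p[...,1]+203.2)<45)&(z>125.5)&(z<130)]; print(n,'cap disc',cv2.minEnclosingCircle(q[:,:2].astype(np.float32)),np.percentile(q[:,:2],[1,99],axis=0).mean(0))
    c=np.array([622.5,-203.4]); r=np.hypot(p[...,0]-c[0],p[...,1]-c[1])
    ms=[]
    for s in(1,-1):
        q=p[(r>25)&(r<36)&(z>120)&(z<127)&(s*(p[...,1]-c[1])>15)]
        bb=cv2.minAreaRect(q[:,:2].astype(np.float32)); print(s,len(q),q.mean(0).round(1),bb); ms.append(np.array(bb[0]))
    d=ms[0]-ms[1]; print('line',np.degrees(np.arctan2(d[1],d[0])),np.hypot(*d),(ms[0]+ms[1])/2)
E
```

```text
wrist cap disc ((622.80126953125, -198.70045471191406), 25.93471908569336) [ 622.31020615 -203.06945711]
1 102 [ 624.4 -174.7  122.8] ((623.8675537109375, -175.99659729003906), (7.190722942352295, 20.562082290649414), 89.0523681640625)
-1 106 [ 621.1 -231.7  122.7] ((620.7266845703125, -230.80789184570312), (6.655664920806885, 19.967683792114258), 85.71747589111328)
line 86.72034825054291 54.90121191582477 [ 622.29711914 -203.40224457]
top cap disc ((622.598388671875, -204.0146942138672), 30.671558380126953) [ 622.5338142  -207.30676777]
1 20 [ 623.7 -173.6  123.4] ((623.7710571289062, -174.7832489013672), (18.484548568725586, 7.213278770446777), 0.48998093605041504)
-1 20 [ 619.9 -232.   124. ] ((620.5086669921875, -231.6204071044922), (6.223824977874756, 18.987573623657227), 77.97615051269531)
line 86.71489008632075 56.93071000796687 [ 622.13986206 -203.201828  ]
```

Request:
{"method": "send_rows", "body": {"commands": [[[0,0,0],[0,0,-4.2],1],[[0,0,0],[0,0,0],1],[[0,0,0],[0,0,0],1]]}}

```text
time: 2.55
tool_pos: [622.4, -200.8, 250.0]
tool_rot: [-3.14, 0.068, 0.0]
contact_force: [0.3, -0.6, 0.8]
gripper_width: 85.6
grip_force: 0.0
```

```bash
python3 -c "from h import *;st()"
```

```text
t 2.55 tcp [ 622.4 -200.8  250. ] yang -92.49 zax [-0.      0.0013 -1.    ] F [ 0.28 -0.61  0.82] M [-0.008  0.026  0.028] w 85.6 gf 0.0 j [-0.18  0.64  0.86  1.21 -0.47  1.49 -1.01]
```

Request:
{"method": "send_rows", "body": {"commands": [[[0,-0.001,-0.04],[0,0,-0.8],1],[[0,0,-0.04],[0,0,0],1],[[0,0,-0.01],[0,0,0],1],[[0,0,0],[0,0,0],1],[[0,0,0],[0,0,0],1],[[0,0,0],[0,0,0],1]]}}

```text
time: 3.15
tool_pos: [623.8, -204.3, 162.8]
tool_rot: [3.138, -0.095, 0.007]
contact_force: [-0.2, 0.5, 0.6]
gripper_width: 84.9
grip_force: 0.0
```

```bash
python3 - <<'E'
from h import *
st(); im=grab('wrist'); p=cloud(im); z=p[...,2]
q=p[(np.hypot(p[...,0]-622.5,p[...,1]+203.2)<45)&(z>125.5)&(z<130)]; print('disc',len(q),np.percentile(q[:,:2],[1,99],axis=0))
c=np.array([622.3,-203.4]); r=np.hypot(p[...,0]-c[0],p[...,1]-c[1]); ms=[]
for s in(1,-1):
    q=p[(r>25)&(r<36)&(z>120)&(z<127)&(s*(p[...,1]-c[1])>15)]
    bb=cv2.minAreaRect(q[:,:2].astype(np.float32)); print(s,len(q),bb); ms.append(np.array(bb[0]))
d=ms[0]-ms[1]; print('line',np.degrees(np.arctan2(d[1],d[0])),np.hypot(*d),(ms[0]+ms[1])/2)
st()
E
```

```text
t 3.15 tcp [ 623.8 -204.3  162.8] yang -93.46 zax [ 0.0043 -0.0019 -1.    ] F [-0.17  0.5   0.63] M [-0.03  -0.047 -0.026] w 84.9 gf 0.0 j [-0.19  0.7   0.83  1.35 -0.51  1.31 -0.98]
disc 3359 [[ 602.59601803 -223.16337042]
 [ 642.93232195 -182.80792851]]
1 235 ((623.771484375, -175.6137237548828), (7.596227169036865, 20.458019256591797), 85.77912902832031)
-1 213 ((620.6012573242188, -230.65354919433594), (6.655265808105469, 20.547639846801758), 86.31256866455078)
line 86.70347505583435 55.131050452163315 [ 622.18637085 -203.13363647]
t 3.2 tcp [ 623.6 -204.2  162.6] yang -93.47 zax [ 0.004  -0.0017 -1.    ] F [ 0.15 -0.51 -0.52] M [-0.03   0.021 -0.01 ] w 85.0 gf 0.0 j [-0.19  0.7   0.83  1.35 -0.51  1.31 -0.98]
```

View pics/wrist.png

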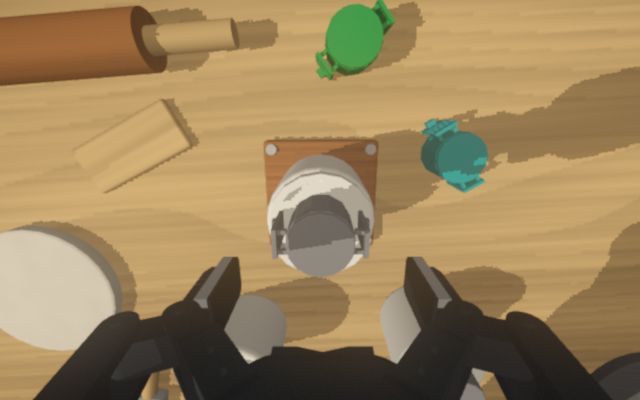

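Request:
{"method": "send_rows", "body": {"commands": [[[0,0,-0.02],[0,0,0],1],[[0,0,-0.015],[0,0,0.2],1],[[0,0,-0.0075],[0,0,0],1],[[0,0,0],[0,0,0],1],[[0,0,0],[0,0,0],1],[[0,0,0],[0,0,0],1],[[0,0,0],[0,0,0],1]]}}

```text
time: 3.9
tool_pos: [622.9, -203.7, 118.4]
tool_rot: [3.14, -0.09, 0.002]
contact_force: [-0.2, -0.4, 0.8]
gripper_width: 85.2
grip_force: 0.0
```

```bash
python3 -c "from h import *;st()"
```

```text
t 3.9 tcp [ 622.9 -203.7  118.4] yang -93.29 zax [ 1.3e-03 -6.0e-04 -1.0e+00] F [-0.22 -0.39  0.78] M [ 0.02  -0.011  0.037] w 85.2 gf 0.0 j [-0.18  0.73  0.81  1.4  -0.54  1.23 -0.96]
```

Request:
{"method": "send_rows", "body": {"commands": [[[0,0,0],[0,0,0],0.78],[[0,0,0],[0,0,0],0.74],[[0,0,0],[0,0,0],0.7],[[0,0,0],[0,0,0],0.67],[[0,0,0],[0,0,0],0.64],[[0,0,0],[0,0,0],0.64]]}}

```text
time: 4.5
tool_pos: [622.7, -203.7, 118.6]
tool_rot: [3.14, -0.09, 0.002]
contact_force: [-2.1, -0.0, 5.3]
gripper_width: 54.8
grip_force: 5.3
```

```bash
python3 -c "from h import *;st()"
```

```text
t 4.5 tcp [ 622.7 -203.7  118.6] yang -93.29 zax [ 1.1e-03 -4.0e-04 -1.0e+00] F [-2.06 -0.02  5.34] M [ 0.085  0.22  -0.025] w 54.8 gf 5.3 j [-0.18  0.73  0.81  1.4  -0.54  1.23 -0.96]
```

Request:
{"method": "send_rows", "body": {"commands": [[[0,0,0],[0,0,0],0.61],[[0,0,0],[0,0,0],0.59],[[0,0,0],[0,0,0],0.57],[[0,0,0],[0,0,0],0.54],[[0,0,0],[0,0,0],0.54]]}}

```text
time: 5.0
tool_pos: [623.0, -203.5, 120.2]
tool_rot: [-3.14, 0.09, -0.003]
contact_force: [-3.0, 2.2, 13.0]
gripper_width: 47.3
grip_force: 49.7
```

```bash
python3 -c "from h import *;st()"
```

```text
t 5.0 tcp [ 623.  -203.5  120.2] yang -93.27 zax [ 2.2e-03  3.0e-04 -1.0e+00] F [-3.01  2.16 12.97] M [0.441 0.706 0.031] w 47.3 gf 49.7 j [-0.18  0.73  0.81  1.4  -0.54  1.24 -0.96]
```

Request:
{"method": "send_rows", "body": {"commands": [[[0,0,0.0015],[0,0,0],0.54],[[0,0,0],[0,0,0],0.54],[[0,0,0],[0,0,0],0.54]]}}

```text
time: 5.3
tool_pos: [623.0, -203.5, 120.3]
tool_rot: [3.14, -0.09, 0.003]
contact_force: [-0.9, 0.3, 7.9]
gripper_width: 46.8
grip_force: 49.5
```

```bash
python3 -c "from h import *;st()"
```

```text
t 5.3 tcp [ 623.  -203.5  120.3] yang -93.28 zax [ 1.6e-03 -1.0e-04 -1.0e+00] F [-0.91  0.28  7.95] M [ 0.287  0.247 -0.058] w 46.8 gf 49.5 j [-0.18  0.73  0.81  1.4  -0.54  1.24 -0.96]
```

Request:
{"method": "send_rows", "body": {"commands": [[[0,0,0.002],[0,0,0],0.54],[[0,0,0],[0,0,0],0.54],[[0,0,0],[0,0,3],0.54],[[0,0,0],[0,0,3],0.54],[[0,0,0],[0,0,0],0.54]]}}

```text
time: 5.8
tool_pos: [622.7, -203.4, 120.5]
tool_rot: [3.141, 0.074, 0.0]
contact_force: [0.3, -1.2, -0.2]
gripper_width: 46.7
grip_force: 47.5
```

```bash
python3 -c "from h import *;st()"
```

```text
t 5.8 tcp [ 622.7 -203.4  120.5] yang -87.3 zax [ 3.e-04 -2.e-04 -1.e+00] F [ 0.26 -1.21 -0.24] M [-0.108 -0.249  0.032] w 46.7 gf 47.5 j [-0.17  0.72  0.79  1.4  -0.52  1.23 -0.87]
```

Request:
{"method": "send_rows", "body": {"commands": [[[0,0,0],[0,0,4],0.54],[[0,0,0],[0,0,4],0.54],[[0,0,0],[0,0,4],0.54],[[0,0,0],[0,0,4],0.54],[[0,0,0],[0,0,4],0.54],[[0,0,0],[0,0,4],0.54],[[0,0,0],[0,0,2],0.54],[[0,0,0],[0,0,0],0.54]]}}

```text
time: 6.6
tool_pos: [622.5, -203.5, 120.5]
tool_rot: [3.044, 0.777, 0.0]
contact_force: [1.2, -0.5, -0.4]
gripper_width: 47.3
grip_force: 47.4
```

```bash
python3 -c "from h import *;st()"
```

```text
t 6.6 tcp [ 622.5 -203.5  120.5] yang -61.36 zax [ 0.e+00 -1.e-04 -1.e+00] F [ 1.23 -0.55 -0.43] M [-0.13  -0.279  0.005] w 47.3 gf 47.4 j [-0.12  0.69  0.68  1.39 -0.44  1.21 -0.46]
```

Request:
{"method": "send_rows", "body": {"commands": [[[0,0,0],[0,0,2],0.54],[[0,0,0],[0,0,2],0.54],[[0,0,0],[0,0,2],0.54],[[0,0,0],[0,0,0],0.54],[[0,0,0],[0,0,0],0.54]]}}

```text
time: 7.1
tool_pos: [622.7, -203.4, 120.7]
tool_rot: [2.999, 0.935, 0.0]
contact_force: [1.9, -0.7, -1.2]
gripper_width: 47.3
grip_force: 47.3
```

```bash
python3 -c "from h import *;st()"
```

```text
t 7.1 tcp [ 622.7 -203.4  120.7] yang -55.37 zax [ 3.e-04 -2.e-04 -1.e+00] F [ 1.93 -0.66 -1.17] M [-0.166 -0.45  -0.032] w 47.3 gf 47.3 j [-0.11  0.69  0.66  1.39 -0.43  1.2  -0.37]
```

Request:
{"method": "send_rows", "body": {"commands": [[[0,0,0],[0,0,1.5],0.54],[[0,0,0],[0,0,1.5],0.54],[[0,0,0],[0,0,0],0.54],[[0,0,0],[0,0,0],0.54]]}}

```text
time: 7.5
tool_pos: [622.6, -203.3, 121.1]
tool_rot: [2.973, 1.015, 0.001]
contact_force: [2.3, -0.3, -0.8]
gripper_width: 47.0
grip_force: 47.3
```

```bash
python3 -c "from h import *;st()"
```

```text
t 7.5 tcp [ 622.6 -203.3  121.1] yang -52.29 zax [ 4.e-04  1.e-04 -1.e+00] F [ 2.32 -0.28 -0.8 ] M [-0.125 -0.547 -0.027] w 47.0 gf 47.3 j [-0.1   0.68  0.65  1.39 -0.42  1.2  -0.32]
```

Request:
{"method": "send_rows", "body": {"commands": [[[0,0,0],[0,0,1.5],0.54],[[0,0,0],[0,0,1.5],0.54],[[0,0,0],[0,0,0],0.54],[[0,0,0],[0,0,0],0.54]]}}

```text
time: 7.9
tool_pos: [622.6, -203.3, 121.1]
tool_rot: [2.945, 1.093, 0.001]
contact_force: [2.5, -1.0, -0.1]
gripper_width: 47.0
grip_force: 47.4
```

```bash
python3 -c "from h import *;st()"
```

```text
t 7.9 tcp [ 622.6 -203.3  121.1] yang -49.29 zax [ 3.e-04  1.e-04 -1.e+00] F [ 2.53 -0.99 -0.09] M [-0.201 -0.564  0.048] w 47.0 gf 47.4 j [-0.09  0.68  0.63  1.39 -0.41  1.2  -0.28]
```

Request:
{"method": "send_rows", "body": {"commands": [[[0,0,0],[0,0,1.5],0.54],[[0,0,0],[0,0,1.5],0.54],[[0,0,0],[0,0,0],0.54],[[0,0,0],[0,0,0],0.54]]}}

```text
time: 8.3
tool_pos: [622.5, -203.3, 121.0]
tool_rot: [-2.916, -1.17, -0.0]
contact_force: [1.9, -0.5, -0.2]
gripper_width: 47.2
grip_force: 47.4
```

```bash
python3 -c "from h import *;st()"
```

```text
t 8.3 tcp [ 622.5 -203.3  121. ] yang -46.29 zax [ 1.e-04  2.e-04 -1.e+00] F [ 1.95 -0.55 -0.2 ] M [-0.077 -0.531  0.021] w 47.2 gf 47.4 j [-0.09  0.68  0.62  1.39 -0.4   1.2  -0.23]
```

Request:
{"method": "send_rows", "body": {"commands": [[[0,0,0],[0,0,1.5],0.54],[[0,0,0],[0,0,1.5],0.54],[[0,0,0],[0,0,0],0.54],[[0,0,0],[0,0,0],0.54]]}}

```text
time: 8.7
tool_pos: [622.3, -203.2, 120.9]
tool_rot: [-2.884, -1.245, 0.0]
contact_force: [2.0, -0.4, -1.7]
gripper_width: 47.4
grip_force: 47.4
```

```bash
python3 -c "from h import *;st()"
```

```text
t 8.7 tcp [ 622.3 -203.2  120.9] yang -43.29 zax [-3.e-04  3.e-04 -1.e+00] F [ 1.97 -0.37 -1.66] M [-0.049 -0.463 -0.02 ] w 47.4 gf 47.4 j [-0.08  0.67  0.61  1.39 -0.39  1.2  -0.18]
```

Request:
{"method": "send_rows", "body": {"commands": [[[0,0,0],[0,0,1.5],0.54],[[0,0,0],[0,0,1.5],0.54],[[0,0,0],[0,0,0],0.54],[[0,0,0],[0,0,0],0.54]]}}

```text
time: 9.1
tool_pos: [622.3, -203.4, 120.9]
tool_rot: [-2.85, -1.32, 0.0]
contact_force: [1.5, 0.5, -0.6]
gripper_width: 46.9
grip_force: 47.4
```

```bash
python3 -c "from h import *;st()"
```

```text
t 9.1 tcp [ 622.3 -203.4  120.9] yang -40.3 zax [-4.e-04  1.e-04 -1.e+00] F [ 1.51  0.52 -0.58] M [-0.091 -0.339 -0.082] w 46.9 gf 47.4 j [-0.07  0.67  0.6   1.39 -0.39  1.19 -0.14]
```

Request:
{"method": "send_rows", "body": {"commands": [[[0,0,0],[0,0,1],0.54],[[0,0,0],[0,0,1],0.54],[[0,0,0],[0,0,0],0.54]]}}

```text
time: 9.4
tool_pos: [622.3, -203.6, 121.0]
tool_rot: [2.827, 1.37, -0.0]
contact_force: [1.7, -0.2, -1.6]
gripper_width: 46.7
grip_force: 47.3
```

```bash
python3 -c "from h import *;st()"
```

```text
t 9.4 tcp [ 622.3 -203.6  121. ] yang -38.27 zax [-2.e-04 -3.e-04 -1.e+00] F [ 1.66 -0.24 -1.63] M [-0.171 -0.339 -0.011] w 46.7 gf 47.3 j [-0.07  0.67  0.59  1.39 -0.38  1.19 -0.11]
```

Request:
{"method": "send_rows", "body": {"commands": [[[0,0,0],[0,0,1.5],0.54],[[0,0,0],[0,0,1.5],0.54],[[0,0,0],[0,0,0],0.54]]}}

```text
time: 9.7
tool_pos: [622.6, -203.7, 121.1]
tool_rot: [2.789, 1.444, 0.0]
contact_force: [1.9, -1.8, -1.9]
gripper_width: 47.1
grip_force: 47.2
```

```bash
python3 -c "from h import *;st()"
```

```text
t 9.7 tcp [ 622.6 -203.7  121.1] yang -35.25 zax [ 6.e-04 -5.e-04 -1.e+00] F [ 1.88 -1.8  -1.9 ] M [-0.315 -0.507 -0.086] w 47.1 gf 47.2 j [-0.06  0.67  0.58  1.39 -0.37  1.19 -0.06]
```

```bash
cat >> h.py <<'E'
def av(n=4):
    M=[];F=[]
    for _ in range(n):
        manip.get_image('wrist'); o=manip.get_obs(); M.append(o['moment']); F.append(o['contact_force'])
    st(); print('avg M',np.mean(M,0).round(3),'F',np.mean(F,0).round(2),'sdMz',np.std(M,0)[2].round(3))
E
python3 -c "from h import *;av()"
```

```text
t 9.9 tcp [ 622.6 -203.7  121.1] yang -35.3 zax [ 5.e-04 -5.e-04 -1.e+00] F [ 2.77 -2.08 -1.83] M [-0.382 -0.596 -0.034] w 47.3 gf 47.2 j [-0.06  0.67  0.58  1.39 -0.37  1.19 -0.06]
avg M [-0.377 -0.563 -0.047] F [ 2.79 -1.55 -1.74] sdMz 0.024
```

Request:
{"method": "send_rows", "body": {"commands": [[[0,0,0],[0,0,1],0.54],[[0,0,0],[0,0,1],0.54],[[0,0,0],[0,0,0],0.54]]}}

```text
time: 10.2
tool_pos: [622.8, -203.7, 121.1]
tool_rot: [2.764, 1.492, 0.001]
contact_force: [3.5, -3.6, -2.0]
gripper_width: 47.2
grip_force: 47.1
```

```bash
python3 -c "from h import *;av()"
```

```text
t 10.4 tcp [ 622.8 -203.7  121.1] yang -33.3 zax [ 9.e-04 -6.e-04 -1.e+00] F [ 3.95 -2.77 -2.16] M [-0.618 -0.996 -0.168] w 46.9 gf 47.0 j [-0.06  0.67  0.57  1.39 -0.37  1.19 -0.03]
avg M [-0.594 -0.931 -0.135] F [ 3.84 -2.74 -2.2 ] sdMz 0.021
```

Request:
{"method": "send_rows", "body": {"commands": [[[0,0,0],[0,0,1],0.54],[[0,0,0],[0,0,0],0.54]]}}

```text
time: 10.6
tool_pos: [622.8, -203.7, 121.1]
tool_rot: [2.751, 1.515, 0.001]
contact_force: [4.8, -3.8, -3.3]
gripper_width: 47.1
grip_force: 47.0
```

```bash
python3 -c "from h import *;av()"
```

```text
t 10.8 tcp [ 622.8 -203.7  121.1] yang -32.31 zax [ 1.1e-03 -7.0e-04 -1.0e+00] F [ 4.78 -2.73 -3.28] M [-0.652 -1.093 -0.265] w 47.2 gf 47.0 j [-0.05  0.66  0.57  1.39 -0.36  1.19 -0.01]
avg M [-0.645 -1.032 -0.26 ] F [ 4.77 -2.62 -2.95] sdMz 0.014
```

Request:
{"method": "send_rows", "body": {"commands": [[[0,0,0],[0,0,-1],0.54],[[0,0,0],[0,0,-0.8],0.54],[[0,0,0],[0,0,0],0.54]]}}

```text
time: 11.1
tool_pos: [622.7, -203.6, 121.1]
tool_rot: [2.774, 1.472, 0.0]
contact_force: [4.4, -2.5, -1.6]
gripper_width: 47.3
grip_force: 47.0
```

```bash
python3 -c "from h import *;av()"
```

```text
t 11.3 tcp [ 622.7 -203.6  121.1] yang -34.06 zax [ 6.e-04 -7.e-04 -1.e+00] F [ 3.82 -2.74 -2.25] M [-0.625 -1.015 -0.067] w 46.9 gf 47.0 j [-0.06  0.67  0.57  1.39 -0.37  1.19 -0.04]
avg M [-0.668 -0.992 -0.077] F [ 4.3  -2.7  -2.42] sdMz 0.023
```

Request:
{"method": "send_rows", "body": {"commands": [[[0,0,0.001],[0,0,0],0.54],[[0,0,0.001],[0,0,0],0.54],[[0,0,0],[0,0,0],0.54]]}}

```text
time: 11.6
tool_pos: [622.9, -202.9, 123.1]
tool_rot: [-2.774, -1.474, -0.002]
contact_force: [4.4, -2.8, -2.9]
gripper_width: 47.0
grip_force: 47.1
```

```bash
python3 -c "from h import *;av(2)"
```

```text
t 11.7 tcp [ 622.9 -202.9  123.1] yang -34.05 zax [ 8.e-04  5.e-04 -1.e+00] F [ 5.19 -0.99 -2.5 ] M [-0.407 -1.091 -0.048] w 47.3 gf 47.1 j [-0.06  0.66  0.57  1.39 -0.37  1.19 -0.04]
avg M [-0.443 -1.112 -0.054] F [ 4.86 -1.28 -2.39] sdMz 0.006
```

Request:
{"method": "send_rows", "body": {"commands": [[[0,0,0.001],[0,0,0],0.54],[[0,0,0.001],[0,0,0],0.54],[[0,0,0],[0,0,0],0.54]]}}

```text
time: 12.0
tool_pos: [623.0, -202.6, 125.1]
tool_rot: [-2.774, -1.474, -0.002]
contact_force: [5.5, -1.2, -2.3]
gripper_width: 47.0
grip_force: 47.2
```

```bash
python3 -c "from h import *;av(2)"
```

```text
t 12.1 tcp [ 623.  -202.6  125.1] yang -34.04 zax [ 9.e-04  9.e-04 -1.e+00] F [ 5.13 -1.58 -1.39] M [-0.33  -1.133 -0.125] w 47.1 gf 47.2 j [-0.06  0.66  0.57  1.39 -0.37  1.2  -0.04]
avg M [-0.339 -1.113 -0.083] F [ 5.07 -1.83 -1.77] sdMz 0.042
```

Coming off freely; keep lifting.

Request:
{"method": "send_rows", "body": {"commands": [[[0,0,0.002],[0,0,0],0.54],[[0,0,0.002],[0,0,0],0.54],[[0,0,0.003],[0,0,0],0.54],[[0,0,0.003],[0,0,0],0.54],[[0,0,0.003],[0,0,0],0.54],[[0,0,0],[0,0,0],0.54]]}}

```text
time: 12.7
tool_pos: [620.8, -202.7, 138.0]
tool_rot: [-2.772, -1.471, 0.004]
contact_force: [-0.4, -0.1, -0.9]
gripper_width: 46.7
grip_force: 47.6
```

```bash
python3 -c "from h import *;av(2)"
```

```text
t 12.8 tcp [ 620.9 -202.9  137.6] yang -34.1 zax [-0.0035  0.0015 -1.    ] F [-0.07  0.23 -1.2 ] M [-0.003 -0.02  -0.02 ] w 46.8 gf 47.6 j [-0.06  0.65  0.58  1.37 -0.36  1.23 -0.05]
avg M [-0.    -0.004 -0.012] F [-0.25  0.76 -1.79] sdMz 0.008
```

Request:
{"method": "send_rows", "body": {"commands": [[[0,0,0.005],[0,0,0],0.54],[[0,0,0.01],[0,0,0],0.54],[[0,0,0.015],[0,0,0],0.54],[[0,0,0.02],[0,0,0],0.54],[[0,0,0.01],[0,0,0],0.54],[[0,0,0],[0,0,0],0.54],[[0,0,0],[0,0,0],0.54]]}}

```text
time: 13.5
tool_pos: [622.4, -203.4, 198.2]
tool_rot: [2.775, 1.473, 0.0]
contact_force: [-0.7, 0.5, -0.7]
gripper_width: 46.9
grip_force: 47.6
```

```bash
python3 -c "from h import *;av(2)"
```

```text
t 13.6 tcp [ 621.8 -203.   196.9] yang -34.09 zax [-2.e-03  9.e-04 -1.e+00] F [-1.02  0.04 -0.69] M [-0.043 -0.025 -0.008] w 46.7 gf 47.6 j [-0.06  0.61  0.6   1.29 -0.34  1.34 -0.07]
avg M [-0.027 -0.005  0.014] F [-0.53  0.14 -0.62] sdMz 0.023
```

Request:
{"method": "send_rows", "body": {"commands": [[[-0.0058,0.0196,0],[0,0,0],0.54],[[-0.0088,0.0295,0],[0,0,0],0.54],[[-0.0117,0.0393,0],[0,0,0],0.54],[[-0.0117,0.0393,0],[0,0,0],0.54],[[-0.0117,0.0393,0],[0,0,0],0.54],[[-0.0117,0.0393,0],[0,0,0],0.54],[[-0.0117,0.0393,0],[0,0,0],0.54],[[-0.0088,0.0295,0],[0,0,0],0.54]]}}

```text
time: 14.4
tool_pos: [538.8, 75.2, 196.9]
tool_rot: [-2.771, -1.476, 0.003]
contact_force: [-0.2, 0.4, -1.1]
gripper_width: 47.0
grip_force: 47.6
```

Request:
{"method": "send_rows", "body": {"commands": [[[-0.0088,0.0295,0],[0,0,0],0.54],[[-0.0028,0.0097,0],[0,0,0],0.54],[[0,0,0],[0,0,0],0.54],[[0,0,0],[0,0,0],0.54],[[0,0,0],[0,0,0],0.54],[[0,0,0],[0,0,0],0.54]]}}

```text
time: 15.0
tool_pos: [529.4, 108.7, 198.0]
tool_rot: [2.777, 1.467, -0.0]
contact_force: [-0.2, 0.2, -1.0]
gripper_width: 46.9
grip_force: 47.6
```

```bash
python3 - <<'E'
from h import *
av(2); grab('scene'); im=grab('scene')
cv2.imwrite('pics/s2.png',cv2.resize(im['frame'][60:260,200:460,::-1],(780,600)))
E
```

```text
t 15.1 tcp [529.3 109.5 198. ] yang -34.23 zax [ 2.e-04 -5.e-04 -1.e+00] F [-0.27  0.39 -1.27] M [ 0.    -0.056  0.019] w 47.0 gf 47.6 j [-0.66  0.36  0.56  1.64 -0.2   1.21 -0.65]
avg M [ 0.01  -0.027  0.005] F [-0.08  0.34 -1.2 ] sdMz 0.014
```

View pics/s2.png

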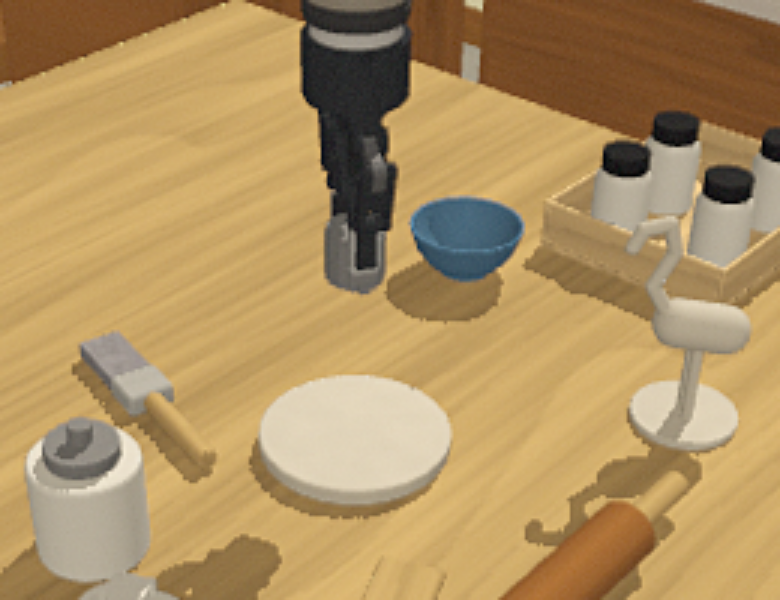

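```bash
python3 - <<'E'
from h import *
im=dict(np.load('pics/scene.npz')); p=cloud(im)
m=(np.hypot(p[...,0]-529.3,p[...,1]-110)<40)&(p[...,2]>120)
# lower visible points = cap front bottom rim
q=p[m]; print(len(q),np.percentile(q[:,2],[0.5,1,2,5]).round(1)); lo=q[q[:,2]<np.percentile(q[:,2],8)]; print(lo.mean(0).round(1),lo.min(0).round(1),lo.max(0).round(1))
E
```

```text
4366 [165.4 168.5 174.1 192.6]
[538.8  94.  185.7] [498.1  81.2 161.4] [563.4 124.1 204.7]
```

Request:
{"method": "send_rows", "body": {"commands": [[[0,0,-0.015],[0,0,0],0.54],[[0,0,-0.025],[0,0,0],0.54],[[0,0,-0.03],[0,0,0],0.54],[[0,0,-0.03],[0,0,0],0.54],[[0,0,-0.02],[0,0,0],0.54],[[0,0,-0.01],[0,0,0],0.54],[[0,0,0],[0,0,0],0.54],[[0,0,0],[0,0,0],0.54]]}}

```text
time: 16.0
tool_pos: [529.9, 110.9, 68.9]
tool_rot: [2.775, 1.472, 0.003]
contact_force: [0.1, 0.6, -1.7]
gripper_width: 47.2
grip_force: 47.6
```

```bash
python3 -c "from h import *;av(4)"
```

```text
t 16.2 tcp [529.9 111.1  69.3] yang -34.09 zax [ 2.5e-03  8.0e-04 -1.0e+00] F [ 0.19 -0.1  -0.8 ] M [-0.011 -0.013 -0.011] w 47.5 gf 47.6 j [-0.62  0.5   0.51  1.79 -0.3   0.93 -0.57]
avg M [ 0.008 -0.023 -0.014] F [ 0.24  0.59 -0.74] sdMz 0.032
```

Request:
{"method": "send_rows", "body": {"commands": [[[0,0,-0.004],[0,0,0],0.54],[[0,0,-0.004],[0,0,0],0.54],[[0,0,-0.003],[0,0,0],0.54],[[0,0,-0.002],[0,0,0],0.54],[[0,0,0],[0,0,0],0.54],[[0,0,0],[0,0,0],0.54],[[0,0,0],[0,0,0],0.54]]}}

```text
time: 16.9
tool_pos: [529.1, 110.9, 55.1]
tool_rot: [2.775, 1.472, 0.0]
contact_force: [-0.6, 0.1, -1.0]
gripper_width: 46.9
grip_force: 47.6
```

```bash
python3 -c "from h import *;av(4)"
```

```text
t 17.1 tcp [529.  110.9  55.1] yang -34.09 zax [ 2.e-04  0.e+00 -1.e+00] F [-1.09 -0.05 -1.81] M [-0.015 -0.018 -0.014] w 47.3 gf 47.6 j [-0.61  0.52  0.5   1.8  -0.31  0.9  -0.56]
avg M [-0.007 -0.008 -0.025] F [-0.31 -0.24 -1.34] sdMz 0.01
```

Request:
{"method": "send_rows", "body": {"commands": [[[0,0,-0.001],[0,0,0],0.54],[[0,0,-0.001],[0,0,0],0.54],[[0,0,0],[0,0,0],0.54],[[0,0,0],[0,0,0],0.54]]}}

```text
time: 17.5
tool_pos: [529.1, 110.9, 53.3]
tool_rot: [-2.775, -1.473, -0.0]
contact_force: [-1.3, 1.1, 4.0]
gripper_width: 47.3
grip_force: 48.7
```

```bash
python3 -c "from h import *;av(3)"
```

```text
t 17.65 tcp [529.1 110.9  53.3] yang -34.09 zax [ 2.e-04  2.e-04 -1.e+00] F [-1.09 -0.66  2.9 ] M [-0.031  0.356 -0.041] w 47.0 gf 48.9 j [-0.61  0.52  0.5   1.8  -0.31  0.9  -0.56]
avg M [-0.012  0.308 -0.029] F [-0.91 -0.09  3.37] sdMz 0.009
```

Request:
{"method": "send_rows", "body": {"commands": [[[0,0,-0.0005],[0,0,0],0.56],[[0,0,-0.0005],[0,0,0],0.58],[[0,0,-0.0005],[0,0,0],0.6],[[0,0,-0.0005],[0,0,0],0.62],[[0,0,0],[0,0,0],0.62]]}}

```text
time: 18.15
tool_pos: [529.5, 110.7, 51.4]
tool_rot: [2.775, 1.472, 0.001]
contact_force: [0.0, -0.0, 5.5]
gripper_width: 52.8
grip_force: 5.9
```

```bash
python3 -c "from h import *;av(2)"
```

```text
t 18.25 tcp [529.5 110.7  51.4] yang -34.1 zax [ 0.0011 -0.     -1.    ] F [-0.08 -0.41  4.98] M [-0.107  0.147  0.054] w 52.7 gf 5.9 j [-0.61  0.53  0.5   1.8  -0.31  0.89 -0.56]
avg M [-0.12   0.166  0.052] F [-0.68 -0.57  4.89] sdMz 0.002
```

Still pressed on lightly; keep opening.

Request:
{"method": "send_rows", "body": {"commands": [[[0,0,-0.0005],[0,0,0],0.65],[[0,0,-0.0005],[0,0,0],0.68],[[0,0,-0.0005],[0,0,0],0.71],[[0,0,0],[0,0,0],0.74],[[0,0,0],[0,0,0],0.8],[[0,0,0],[0,0,0],0.9],[[0,0,0],[0,0,0],1],[[0,0,0],[0,0,0],1]]}}

```text
time: 19.05
tool_pos: [528.9, 110.9, 49.4]
tool_rot: [-2.775, -1.473, 0.0]
contact_force: [-1.0, -0.1, 0.9]
gripper_width: 85.4
grip_force: 0.0
```

```bash
python3 -c "from h import *;av(2)"
```

```text
t 19.15 tcp [528.9 110.9  49.5] yang -34.09 zax [-0. -0. -1.] F [-0.05  0.13  0.54] M [ 0.013 -0.05   0.022] w 85.5 gf 0.0 j [-0.61  0.53  0.5   1.8  -0.32  0.89 -0.56]
avg M [ 0.    -0.042  0.012] F [ 0.08 -0.13  0.15] sdMz 0.01
```

Released; lift straight up and check.

Request:
{"method": "send_rows", "body": {"commands": [[[0,0,0.01],[0,0,0],1],[[0,0,0.02],[0,0,0],1],[[0,0,0.03],[0,0,0],1],[[0,0,0.04],[0,0,0],1],[[0,0,0.04],[0,0,0],1],[[0,0,0.03],[0,0,0],1],[[0,0,0],[0,0,0],1],[[0,0,0],[0,0,0],1]]}}

```text
time: 19.95
tool_pos: [529.3, 110.9, 220.7]
tool_rot: [2.775, 1.472, 0.003]
contact_force: [0.2, -0.5, -0.7]
gripper_width: 85.2
grip_force: 0.0
```

```bash
python3 - <<'E'
from h import *
st(); im=grab('scene'); p=cloud(im)
cv2.imwrite('pics/s3.png',cv2.resize(im['frame'][100:300,190:450,::-1],(780,600)))
q=p[(np.hypot(p[...,0]-529,p[...,1]-111)<45)&(p[...,2]>54)&(p[...,2]<75)]; print('top z',np.percentile(q[:,2],[50,95]),cv2.minAreaRect(q[:,:2].astype(np.float32)))
E
```

```text
t 19.95 tcp [529.3 110.9 220.7] yang -34.1 zax [ 2.e-03  9.e-04 -1.e+00] F [ 0.22 -0.46 -0.65] M [-0.01   0.062 -0.009] w 85.2 gf 0.0 j [-0.67  0.34  0.57  1.6  -0.19  1.25 -0.66]
top z [58.93678257 61.80315132] ((529.1707763671875, 108.41883850097656), (43.327423095703125, 62.31515884399414), 30.3922119140625)
```

View pics/s3.png

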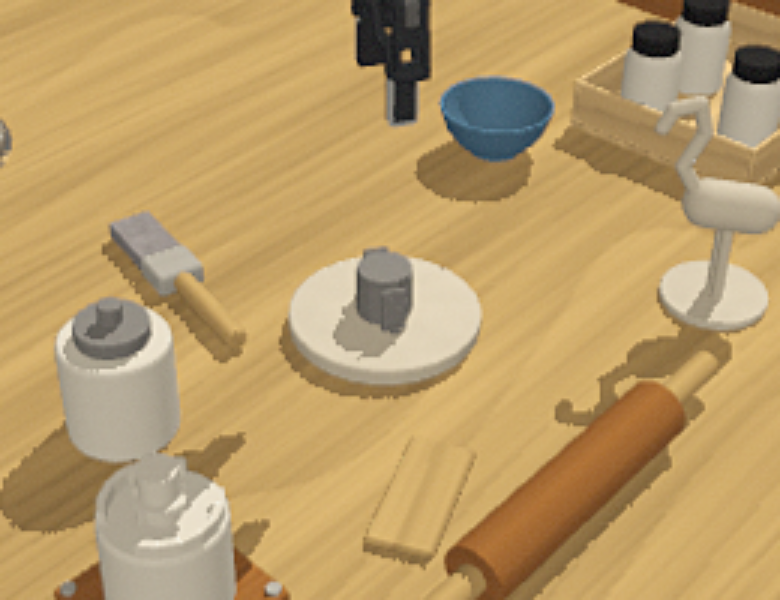

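The cap stands upright on the bat at crop (385,290). Its top is about 60 mm above the table and the tabs are out to 62 mm; the jar is open and the bystanders are where they were.

```bash
python3 -c "from h import *;print(manip.close_job())"
```

```text
the job is handed in; nothing more can be done
None
```

The job is handed in: the tabbed cap is off its jar and stands upright near the middle of the bat, released with both tabs sprung out, and no bystander was disturbed; the judging verdict was not shown to me.

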